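# Put the warm prints in the cooling box

## Task

The fresh blue and green prints on the build plate are still warm and soft: first raise the cooling box's lid upright, then put every print into the box, each lying flat on its base on the box's floor, never squeezing one with more than 15 N and setting it down rather than dropping it. Then lower the lid half-way, to 45 degrees, so that they cool slowly, and leave everything else on the desk where it is.

Things in the scene. Friction and masses are not known exactly. Their poses are not given: they have to be found in the camera images.
- box: The cooling box: grey open-topped box fixed to the desk, outside 190 (its x) x 240 (its y) x 50 mm tall, walls and floor 5 mm thick. Origin: centre of its underside; z up; its +x side carries the lid's hinge, its -x side is the open front towards the robot.
- lid (a joint): Angle of the white lid: 0 = shut (lid level, on the box), pi/2 = standing upright over the box's +x wall, end stop at 1.75 (leaning a little away). The hinge is stiff: the lid stays wherever it is left; turning it takes about 0.4 N m plus its own weight (160 g). It starts partly open, between about 55 and 72 degrees.
- lid_hinge (a point): Point on the hinge axis in the middle of the lid's width, 56 mm above the desk, over the box's +x wall; the axis runs along the box's y. From here the 190 mm long, 240 mm wide, 6 mm thick lid reaches along the box's -x when shut, and straight up when upright.
- lid_tab (a point): Grip point on the orange tab in the middle of the lid's free edge: 215 mm from the hinge axis, in the lid's mid-plane. The tab is 70 mm wide along the box's y, 8 mm thick, sticks out 40 mm beyond the lid's edge and ends 230 mm from the hinge axis; there is nothing around it, and it can be pinched across its thickness with the fingers coming in along the lid's plane. Axes as the lid's: z normal to the lid (up when shut), y along the hinge, -x from hinge to tab.
- plate: The printer's black steel build plate lying fixed on the desk, 250 (x) x 250 (y) x 4 mm with a 90 mm wide pull tab on its -x edge. Origin: centre of its underside. The prints start on it.
- print0: Fresh print, blue, may be absent (three to five of the five are there). Flat base 48 (x) x 40 (y) x 6 mm; on it, in the middle, an upright rib 40 mm long (x), 12 mm thick (y), up to 44 mm above the underside: grip the rib across its thickness. Origin: centre of the underside, z up. About 45 g. Fingertips kept 8 mm or more above its underside clear all bases.
- print1: Fresh print, blue, may be absent (three to five of the five are there). Flat base 48 (x) x 40 (y) x 6 mm; on it, in the middle, an upright rib 40 mm long (x), 12 mm thick (y), up to 44 mm above the underside: grip the rib across its thickness. Origin: centre of the underside, z up. About 45 g. Fingertips kept 8 mm or more above its underside clear all bases.
- print2: Fresh print, blue, may be absent (three to five of the five are there). Flat base 48 (x) x 40 (y) x 6 mm; on it, in the middle, an upright rib 40 mm long (x), 12 mm thick (y), up to 44 mm above the underside: grip the rib across its thickness. Origin: centre of the underside, z up. About 45 g. Fingertips kept 8 mm or more above its underside clear all bases.
- print3: Fresh print, green with black round pads on the rib's sides, may be absent (three to five of the five are there). Flat base 48 (x) x 40 (y) x 6 mm; on it, in the middle, an upright rib 40 mm long (x), 12 mm thick (y), up to 44 mm above the underside: grip the rib across its thickness. Origin: centre of the underside, z up. About 45 g. Fingertips kept 8 mm or more above its underside clear all bases.
- print4: Fresh print, green with black round pads on the rib's sides, may be absent (three to five of the five are there). Flat base 48 (x) x 40 (y) x 6 mm; on it, in the middle, an upright rib 40 mm long (x), 12 mm thick (y), up to 44 mm above the underside: grip the rib across its thickness. Origin: centre of the underside, z up. About 45 g. Fingertips kept 8 mm or more above its underside clear all bases.
- glue: Bystander, loose: white bottle with a blue band and red cap, 44 mm across, 130 mm tall, standing. Origin: centre of the underside. Leave it where it is.
- pen_cup: Bystander, loose: small green open cup, 70 mm across, 90 mm tall. Origin: centre of the underside. Leave it where it is.
- mouse: Bystander, loose: black computer mouse, 100 x 60 x 32 mm. Origin: centre of the underside. Leave it where it is.
- sanding_block: Bystander, loose: orange block, 70 x 45 x 28 mm. Origin: centre of the underside. Leave it where it is.
- spool: Bystander, loose: low blue round spool, 100 mm across, 40 mm tall, lying flat. Origin: centre of the underside. Leave it where it is.
- scraper: Bystander, loose: spatula with a handle, lying on the desk. Origin: middle of the tool, on its underside. Leave it where it is.
- mug: Bystander, loose: white mug, 80 mm across, 90 mm tall. Origin: centre of the underside. Leave it where it is.
Not all that is in view belongs to the job. Leave any grey or yellow look-alike of the print3 alone.

How it is judged:
On the way, in this order (a step that is already met when the one before it is completed fails the run):
1. the lid has been raised upright (82 degrees or more) (value of joint lid above 1.43 rad), for 0.2 s.
2. every print lies flat in the box, released, before the lid is lowered (x of print0 in the frame of box between -0.085 and 0.085 m and y of print0 in the frame of box between -0.11 and 0.11 m and z of print0 in the frame of box between 0 and 0.01 m and angle between each of print0, print1, print2, print3, print4's own z axis and vertical below 0.12 rad and x of print1 in the frame of box between -0.085 and 0.085 m and y of print1 in the frame of box between -0.11 and 0.11 m and z of print1 in the frame of box between 0 and 0.01 m and x of print2 in the frame of box between -0.085 and 0.085 m and y of print2 in the frame of box between -0.11 and 0.11 m and z of print2 in the frame of box between 0 and 0.01 m and x of print3 in the frame of box between -0.085 and 0.085 m and y of print3 in the frame of box between -0.11 and 0.11 m and z of print3 in the frame of box between 0 and 0.01 m and x of print4 in the frame of box between -0.085 and 0.085 m and y of print4 in the frame of box between -0.11 and 0.11 m and z of print4 in the frame of box between 0 and 0.01 m and contact force between the fingers and print0 below 0.05 N and contact force between the fingers and print1 below 0.05 N and contact force between the fingers and print2 below 0.05 N and contact force between the fingers and print3 below 0.05 N and contact force between the fingers and print4 below 0.05 N and linear speed of each of print0, print1, print2, print3, print4 below 0.03 m/s and value of joint lid above 1.2 rad), for 0.2 s.
At the end, for the whole second after the job is handed in: Every print that is there lies flat on the box's floor (base within 5 mm of the floor, tilted under 0.12 rad, inside the walls), released and at rest, and the lid rests at 45 degrees, within 7 degrees (x of print0 in the frame of box between -0.085 and 0.085 m and y of print0 in the frame of box between -0.11 and 0.11 m and z of print0 in the frame of box between 0 and 0.01 m and angle between each of print0, print1, print2, print3, print4's own z axis and vertical below 0.12 rad and x of print1 in the frame of box between -0.085 and 0.085 m and y of print1 in the frame of box between -0.11 and 0.11 m and z of print1 in the frame of box between 0 and 0.01 m and x of print2 in the frame of box between -0.085 and 0.085 m and y of print2 in the frame of box between -0.11 and 0.11 m and z of print2 in the frame of box between 0 and 0.01 m and x of print3 in the frame of box between -0.085 and 0.085 m and y of print3 in the frame of box between -0.11 and 0.11 m and z of print3 in the frame of box between 0 and 0.01 m and x of print4 in the frame of box between -0.085 and 0.085 m and y of print4 in the frame of box between -0.11 and 0.11 m and z of print4 in the frame of box between 0 and 0.01 m and contact force between the fingers and print0 below 0.05 N and contact force between the fingers and print1 below 0.05 N and contact force between the fingers and print2 below 0.05 N and contact force between the fingers and print3 below 0.05 N and contact force between the fingers and print4 below 0.05 N and linear speed of each of print0, print1, print2, print3, print4 below 0.03 m/s and value of joint lid between 0.665 and 0.905 rad and velocity of joint lid between -0.05 and 0.05 rad/s); the robot touches nothing.
It fails at once if a print is squeezed by the fingers with more than 15 N from each side (30 N in all) (contact force between the fingers and print0 above 30 N or contact force between the fingers and print1 above 30 N or contact force between the fingers and print2 above 30 N or contact force between the fingers and print3 above 30 N or contact force between the fingers and print4 above 30 N).
It fails at once if a print is dropped: it falls freely from more than about 25 mm ((linear speed of print0 above 0.55 m/s and height (world z) of print0 above 0.018 m and contact force between the fingers and print0 below 0.05 N) or (linear speed of print1 above 0.55 m/s and height (world z) of print1 above 0.018 m and contact force between the fingers and print1 below 0.05 N) or (linear speed of print2 above 0.55 m/s and height (world z) of print2 above 0.018 m and contact force between the fingers and print2 below 0.05 N) or (linear speed of print3 above 0.55 m/s and height (world z) of print3 above 0.018 m and contact force between the fingers and print3 below 0.05 N) or (linear speed of print4 above 0.55 m/s and height (world z) of print4 above 0.018 m and contact force between the fingers and print4 below 0.05 N)).
It fails at once if a bystander is moved by more than 3 cm (distance of any of glue, pen_cup, mouse, sanding_block, spool, scraper, mug from where it was at the start of the episode above 0.03 m).
Of print0, print1, print2, print3, print4 only 3 to 5 are there at a start; the rules pass over those that are not, and their reading is None.
At some moment in a run one of print0, print1, print2, print3, print4 may be knocked a few centimetres aside while the robot is not near it.
It also fails if it takes over 210 s, if anything falls off the work surface, if the arm or the gripper's body presses on something with over 40 N, if the wrist force passes 120 N, or if a joint passes its speed limit or range.

## Robot

A 6-joint arm with a two-finger parallel gripper is mounted at the origin on the work surface. World frame = base frame: x ahead of the robot, y to its left, z up, the work surface at z = 0. Lengths are in m, angles in rad, forces in N, time in s.
With the tool pointing down it reaches from about 0.3 to 0.85 m from the base axis. Payload 4.2 kg.
Tool frame: the origin (TCP) lies on the mounting face of the last link; the fingertips stand 191 mm ahead of it and the grasp point (between the pads) lies 172 mm ahead of it; x points along the fingers, z is the direction in which the jaws open and shut, and the axes are right-handed (so a half turn about x gives the same grasp; the last joint's range is limited). The gripper opens to 91 mm and grips with 3 to 60 N. Pads are 32 mm wide; open, the fingers measure 118 mm over their backs; the gripper's body (76 mm by 178 mm) begins 60 mm behind the grasp point.
Start: joints at [1.276, 0.32, 1.565, -0, 1.257, -0.02], TCP at [0.156, 0.553, 0.405] pointing down, gripper open.
Joint ranges: [-3.11, 3.11], [-0.84, 2.01], [0.21, 2.61], [-1.34, 4.49], [0.05, 2.63], [-2.56, 2.56]. Speed limits (rad/s): [2.57, 2.57, 3.14, 3.14, 3.14, 3.14].

## Interface

Orientations are given as a 3x3 rotation matrix whose columns are the frame's x, y, z axes.
In Python, from rig import telemetry, vision, r gives the robot as it stands.
- The arm moves only by the tool play_rows, never from a script. Its argument "motion" is a list of rows, each a list of 7 numbers: the shift along the world's x, y, z scaled (see below), then the turn, a rotation vector about the world's x, y, z scaled (see below), then the closure, from -1 (fully open) to 1 (shut), so that 0 is half open. A call has 1 to 12 rows; each row shifts and turns the commanded pose from where the row before left it; what a row does not reach is not made up. The controller multiplies each number of a shift by 0.04 m and each number of a turn by 4 degrees. A row lasts 1/10 s, in which the tool goes at most 50 mm and 8.59 degrees, less where a joint would pass 70% of its speed; a pose out of reach is approached as far as the arm can. A call with a number of a shift or a turn outside -1 to 1 is refused whole. A call with a gripper value outside its range is refused whole. The fingers move at their own pace and stop on an object; "force" is the grip in N (left out, the last holds). Time passes only in rows, so rows that do not move let the fingers close. It gives the time, the measured TCP pose, the force and the opening at its end, in the units of the state.
- telemetry.get_obs(): the state, without advancing time (a new reading comes with each control period).
- vision.camera(name): name is "scene" or "top" or "wrist"; returns a dict with "image" (480x640x3 uint8, blue, green, red), "depth" (480x640 float32, m along the optical axis (not along the pixel's ray), 0 where there is no reading), "camera_matrix" (3x3 intrinsics, pixels), "R" (3x3) and "t" (3): a world point X has camera coordinates R X + t; the wrist camera has in their place "T_tool_cam" (4x4, takes a point from camera to tool coordinates, whose origin is the TCP and whose axes are the tool frame's). Camera axes: x right, y down, z forward; pixel columns grow to the right and rows downward; lengths in m; the calibration is good to about 2 mm. The wrist camera is an equidistant fisheye: a pixel r from the principal point sees the ray r / f radians off the axis. A picture is of the moment at which its call begins: read the wrist's pose just before it.
- r.sign_off(): hands the job in, once; it reports no verdict.
The state is a dict: "t": time; "qpos": joint angles; "dq": joint speeds; "tau": joint torques, N m; "eef_pos": TCP position; "orientation": TCP orientation; "contact_force": force on the tool from outside, world axes, zero at the start; "wrist_torque": the same for the moment, N m; "finger_gap": opening from 0.0 (shut) to 1.0 (fully open).
Only numpy, scipy, OpenCV 4.12 (cv2) and the standard library are available. Lean on these libraries where they do the work, as an engineer would, in place of code of your own. Each camera call takes 0.05 s, during which the arm holds its last target. There are 200 camera calls.

## Working session

There is one attempt and no reset: what is moved stays moved. The work goes in short steps, Python scripts to look and compute and a tool call to move; the robot and the scene stay as the last step left them, time stands still between calls to the robot, and variables do not carry over. Pictures are saved under pics/ and viewed, about 12 in all and at most 16, crops included, and the job is handed in when it is done.

Besides the shell and the picture viewer there is one more tool, called after "Call:" in YAML: its name, and indented under it one key for each argument. play_rows: Moves the arm, as the interface text tells. Shifts and turns lie within -1 to 1; 1 stands for 0.04 m of shift or 4 degrees of turn. Its arguments: {"type":"object","properties":{"motion":{"type":"array","items":{"type":"array","items":{"type":"number","minimum":-1,"maximum":1}}},"force":{"type":"number"}},"required":["motion"]}

```bash
ls; mkdir -p pics
python3 - <<'E'
from rig import telemetry, vision, r
import cv2,numpy as np
o=telemetry.get_obs()
print({k:np.round(v,3).tolist() for k,v in o.items()})
for n in("scene","top"):
    c=vision.camera(n); cv2.imwrite(f"pics/{n}0.png",c["image"]); np.savez(f"pics/{n}0.npz",**c)
    print(n,c["camera_matrix"].tolist(),np.round(c["R"],3).tolist(),c["t"])
E
```

```text
pics
{'t': 0.0, 'qpos': [1.276, 0.32, 1.566, -0.0, 1.257, -0.02], 'dq': [-0.0, -0.002, -0.0, -0.0, -0.0, 0.001], 'tau': [0.0, -41.247, -23.197, 0.073, 0.046, -0.0], 'eef_pos': [0.156, 0.553, 0.404], 'orientation': [[-0.0, -0.962, 0.271], [-0.002, 0.271, 0.962], [-1.0, 0.0, -0.002]], 'contact_force': [-0.317, 0.39, -0.714], 'wrist_torque': [0.013, -0.018, 0.005], 'finger_gap': 1.002}
scene [[482.50230505884616, 0.0, 326.1960246616673], [0.0, 482.50230505884616, 232.0643551973518], [0.0, 0.0, 1.0]] [[-0.535, 0.845, 0.003], [0.691, 0.44, -0.574], [-0.486, -0.306, -0.819]] [ 0.28196162 -0.31861102  1.79233539]
top [[540.3857714968337, 0.0, 316.3846953522511], [0.0, 540.3857714968337, 238.6873000645169], [0.0, 0.0, 1.0]] [[0.004, -1.0, 0.013], [-0.995, -0.006, -0.096], [0.096, -0.013, -0.995]] [-0.02392952  0.52136862  1.28832751]
```

View pics/top0.png

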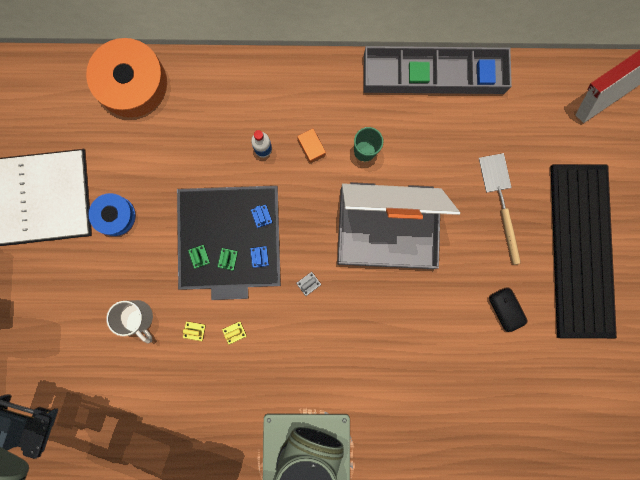

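View pics/scene0.png

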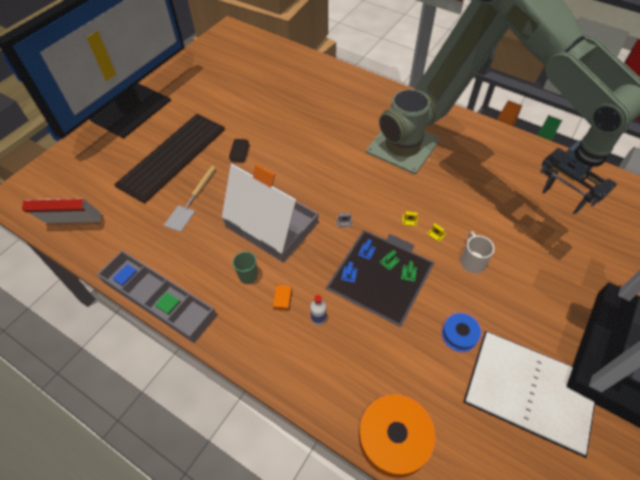

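Top view: the plate is at (228,238). The prints on it are green at (199,256) and (228,259), and blue at (262,216) and (260,257). The grey look-alike at (308,283) and the yellow ones at (193,331) and (234,332) stay, as do the green and blue cubes in the tray, which have no rib. The box is at (390,240) with its lid partly open.

```bash
cat > h.py <<'E'
from rig import telemetry, vision, r
import cv2, numpy as np
def world(c):
    v,u=np.mgrid[:480,:640]; K=c["camera_matrix"]; d=c["depth"]
    P=np.stack([(u-K[0,2])/K[0,0]*d,(v-K[1,2])/K[1,1]*d,d],-1)
    W=(P-c["t"])@c["R"]; W[d==0]=np.nan; return W
def rect(P):
    (cx,cy),(w,h),a=cv2.minAreaRect((P[:,:2]*1000).astype(np.float32))
    if w<h: w,h,a=h,w,a+90
    return np.round([cx,cy,w,h,(a+90)%180-90],1)
def prints(c):
    W=world(c); hsv=cv2.cvtColor(c["image"],cv2.COLOR_BGR2HSV); out=[]
    for n,lo,hi in(("blue",100,125),("green",40,85)):
        m=((hsv[...,0]>=lo)&(hsv[...,0]<=hi)&(hsv[...,1]>90)&(W[...,2]<.065)&(W[...,0]<.75)&(W[...,0]>.25)&(abs(W[...,1])<.35)).astype(np.uint8)
        k,l,s,_=cv2.connectedComponentsWithStats(m)
        for i in range(1,k):
            if s[i,4]<40: continue
            P=W[l==i]; zt=P[:,2]; T=P[zt>np.nanmax(zt)-.008]
            out.append((n,int(s[i,4]),"all",rect(P),"top",rect(T) if len(T)>3 else None,np.round(np.nanpercentile(zt,[5,50,98]),3)))
    return out
def crop(c,x0,x1,y0,y1,f,name): cv2.imwrite("pics/"+name,cv2.resize(c["image"][y0:y1,x0:x1],None,fx=f,fy=f,interpolation=cv2.INTER_CUBIC))
E
python3 - <<'E'
from h import *
c=dict(np.load("pics/top0.npz")); W=world(c)
for p in prints(c): print(*p)
crop(c,175,325,180,290,5,"crop0.png")
print("desk z",W[350,300],W[200,500])
# lid: white pixels
hsv=cv2.cvtColor(c["image"],cv2.COLOR_BGR2HSV)
for n in("top","scene"):
    c=dict(np.load(f"pics/{n}0.npz")); W=world(c); hsv=cv2.cvtColor(c["image"],cv2.COLOR_BGR2HSV)
    reg=(W[...,0]>.45)&(W[...,0]<.78)&(W[...,1]>-.36)&(W[...,1]<0)&(W[...,2]>.08)
    m=reg&(hsv[...,1]<50)&(hsv[...,2]>120); P=W[m]; ctr=P.mean(0); u,s,vt=np.linalg.svd(P-ctr,full_matrices=False)
    print(n,len(P),ctr,vt[2],s, P.min(0),P.max(0))
    o=W[reg&(hsv[...,1]>150)&(hsv[...,0]<20)]; print("tab",len(o),np.median(o,0),o.min(0),o.max(0))
c=dict(np.load("pics/top0.npz")); W=world(c)
for u,v in[(343,266),(436,267),(341,190),(340,230),(439,230),(390,264)]: print((u,v),np.round(W[v,u],3))
m=(W[...,2]>.04)&(W[...,2]<.06)&(W[...,0]>.45)&(W[...,0]<.75)&(W[...,1]>-.3)&(W[...,1]<0); print("rim",rect(W[m]),m.sum())
E
```

```text
blue 73 all [734.3 108.8  40.3  12.8 -71.1] top [734.5 108.8  40.3  11.9 -70.3] [0.02  0.041 0.061]
blue 339 all [579.6 115.8  50.1  42.1  19.6] top [579.3 114.8  40.   11.7  20.7] [0.004 0.01  0.05 ]
blue 343 all [478.8 119.4  50.4  42.1   8.2] top [479.1 118.5  39.3  11.7   7.7] [0.005 0.011 0.05 ]
green 66 all [ 742.4 -150.4   41.4   15.2   88. ] top None [0.001 0.006 0.057]
green 62 all [ 725.2 -128.8   45.2   11.3   58.7] top [ 722.3 -127.2   35.7    4.9   59.9] [0.011 0.034 0.063]
green 330 all [478.8 267.7  50.3  42.1  19.9] top [478.3 265.2  39.1  11.6  19.7] [0.005 0.011 0.05 ]
green 326 all [472.4 196.9  49.1  42.1 -12.5] top [473.4 195.4  35.4  11.1 -11.4] [0.005 0.011 0.05 ]
desk z [ 0.25187318  0.01699392 -0.00220755] [ 0.62353114 -0.48067486  0.00235331]
top 2344 [ 0.59654999 -0.19699977  0.16286812] [-0.89443539  0.03795383 -0.4455837 ] [3.40378266 2.4040841  0.05041375] [ 0.556929   -0.31707281  0.08062704] [ 0.6410871  -0.07749896  0.23146084]
tab 301 [ 0.55122343 -0.19532672  0.25742442] [ 0.54135794 -0.23052483  0.22807518] [ 0.56430081 -0.16130191  0.26843168]
scene 3306 [ 0.60080989 -0.19228275  0.15670875] [ 0.89625426 -0.03937079  0.44178981] [4.00796687 2.76174148 0.12993555] [ 0.55544696 -0.31790113  0.08013976] [ 0.64526421 -0.07556412  0.23380488]
tab 283 [ 0.55634736 -0.19241691  0.25010456] [ 0.5396473  -0.23073989  0.22504623] [ 0.56939345 -0.15833718  0.26926696]
(343, 266) [ 0.456 -0.087  0.004]
(436, 267) [ 0.453 -0.306  0.051]
(341, 190) [ 0.638 -0.08   0.044]
(340, 230) [ 0.541 -0.078  0.047]
(439, 230) [ 0.541 -0.314  0.051]
(390, 264) [ 0.46  -0.196  0.051]
rim [ 602.  -191.6  292.4  226.3   -2.4] 483
```

View pics/crop0.png

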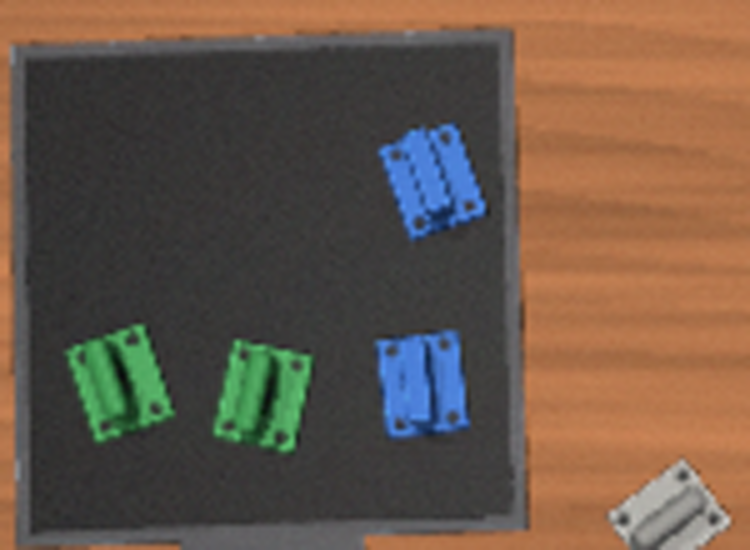

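Four prints are present: 2 blue and 2 green. The lid is at about 63.5°, with the hinge near (0.650,-0.196,0.056), the box centre near (0.556,-0.195) and box yaw about -2.4°. I'll push the lid up with closed fingers, coming at the tab from the front.

Call:
play_rows:
  motion:
    - [0.6,-1,0.06,0,0,0.3,1]
    - [0.6,-1,0.06,0,0,0.3,1]
    - [0.6,-1,0.06,0,0,0.3,1]
    - [0.6,-1,0.06,0,0,0.3,1]
    - [0.6,-1,0.06,0,0,0.3,1]
    - [0.6,-1,0.06,0,0,0.3,1]
    - [0.6,-1,0.06,0,0,0.3,1]
    - [0.6,-1,0.06,0,0,0.3,1]
    - [0.6,-1,0.06,0,0,0.3,1]
    - [0.6,-1,0.06,0,0,0.3,1]
    - [0.6,-1,0.06,0,0,0.3,1]
    - [0,0,0,0,0,0,1]
  force: 10

```text
t: 1.3
eef_pos: [0.4221, 0.1096, 0.4312]
orientation: [[0.001, -0.999, 0.051], [-0.002, 0.051, 0.999], [-1.0, -0.001, -0.002]]
contact_force: [-1.2, 0.3, -0.8]
finger_gap: 0.005
```

Call:
play_rows:
  motion:
    - [0,-0.9,0,0,0,0,1]
    - [0,-0.9,0,0,0,0,1]
    - [0,-0.9,0,0,0,0,1]
    - [0,-0.9,0,0,0,0,1]
    - [0,-0.9,0,0,0,0,1]
    - [0,-0.9,0,0,0,0,1]
    - [0,-0.9,0,0,0,0,1]
    - [0,-0.9,0,0,0,0,1]
    - [0.5,-0.5,0,0,0,0,1]
    - [0,0,0,0,0,0,1]

```text
t: 2.3
eef_pos: [0.4415, -0.1962, 0.4306]
orientation: [[0.001, -0.999, 0.047], [-0.0, 0.047, 0.999], [-1.0, -0.001, -0.0]]
contact_force: [0.5, 0.3, 0.2]
finger_gap: 0.009
```

Call:
play_rows:
  motion:
    - [0.6,0,0,0,0,0,1]
    - [0.6,0,0,0,0,0,1]
    - [0.4,0,0,0,0,0,1]
    - [0.4,0,0,0,0,0,1]
    - [0.4,0,0,0,0,0,1]
    - [0.4,0,0,0,0,0,1]
    - [0.4,0,0,0,0,0,1]
    - [0.4,0,0,0,0,0,1]
    - [0.4,0,0,0,0,0,1]
    - [0.4,0,0,0,0,0,1]
    - [0.4,0,0,0,0,0,1]
    - [0,0,0,0,0,0,1]

```text
t: 3.5
eef_pos: [0.6331, -0.193, 0.4302]
orientation: [[-0.001, -0.999, 0.043], [0.001, 0.043, 0.999], [-1.0, 0.001, 0.001]]
contact_force: [-0.6, 0.6, -0.7]
finger_gap: 0.007
```

```bash
cat >> h.py <<'E'
def lid(n="scene"):
    c=vision.camera(n); W=world(c); hsv=cv2.cvtColor(c["image"],cv2.COLOR_BGR2HSV)
    m=(W[...,0]>.45)&(W[...,0]<.78)&(W[...,1]>-.34)&(W[...,1]<-.05)&(W[...,2]>.08)&(W[...,2]<.285)&(hsv[...,1]<50)&(hsv[...,2]>110)
    P=W[m]
    for _ in range(3):
        k=P.mean(0); v=np.linalg.svd(P-k,full_matrices=False)[2][2]; P=P[abs((P-k)@v)<.008]
    v*=np.sign(v[0]); a=np.degrees(np.arctan2(np.hypot(*v[:2]),v[2])); print("lid",n,len(P),"angle",a.round(1),"ctr",k.round(3)); return c
E
python3 - <<'E'
from h import *
c=lid(); cv2.imwrite("pics/scene1.png",c["image"])
for p in prints(vision.camera("top")): print(*p)
E
```

```text
lid scene 1740 angle 92.7 ctr [ 0.655 -0.191  0.17 ]
blue 71 all [734.7 109.2  40.4  13.8 -73.3] top [736.3  98.4  25.    3.8 -39.7] [0.022 0.04  0.061]
blue 338 all [579.5 115.8  50.8  41.8  19.8] top [579.8 114.8  38.3  11.7  20.6] [0.004 0.011 0.05 ]
blue 342 all [478.7 119.7  50.7  42.3   8.6] top [479.2 118.5  39.1  12.1   7.7] [0.004 0.011 0.05 ]
green 328 all [478.9 267.3  49.5  41.1  21.4] top [479.1 266.   36.9  11.3  18.9] [0.004 0.011 0.05 ]
green 324 all [472.4 197.2  48.9  41.9 -11.3] top [472.5 195.2  36.9  10.2 -12.8] [0.006 0.012 0.05 ]
```

View pics/scene1.png

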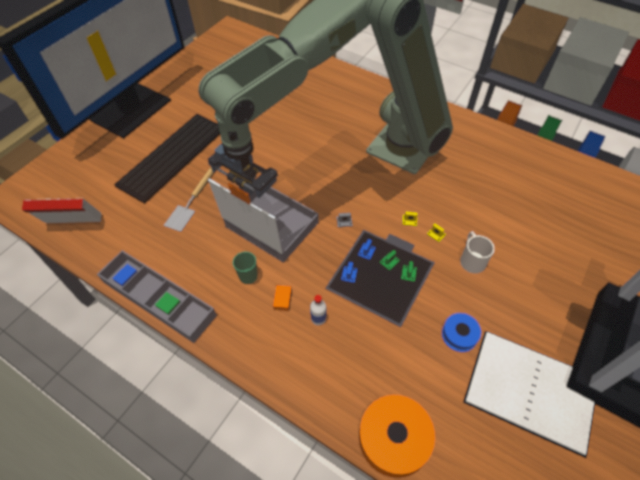

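The lid stands at about 93° with the tab pushed by the fingers, and nothing else has moved. Next is the near blue print B at (0.479,0.119).

Call:
play_rows:
  motion:
    - [-1,0,0,0,0,0,1]
    - [-0.35,0.97,-0.45,0,0,0.33,-1]
    - [-0.35,0.97,-0.45,0,0,0.33,-1]
    - [-0.35,0.97,-0.45,0,0,0.33,-1]
    - [-0.35,0.97,-0.45,0,0,0.33,-1]
    - [-0.35,0.97,-0.45,0,0,0.33,-1]
    - [-0.35,0.97,-0.45,0,0,0.33,-1]
    - [-0.35,0.97,-0.45,0,0,0.33,-1]
    - [-0.35,0.97,-0.45,0,0,0.33,-1]
    - [0,0,0,0,0,0,-1]
    - [0,0,0,0,0,0,-1]

```text
t: 4.7
eef_pos: [0.479, 0.1164, 0.2873]
orientation: [[-0.0, -0.99, -0.142], [-0.0, -0.142, 0.99], [-1.0, 0.0, -0.0]]
contact_force: [1.8, 0.3, 0.3]
finger_gap: 0.851
```

Run:
```python
from h import *
o=telemetry.get_obs(); print(o["eef_pos"])
c=vision.camera("wrist"); cv2.imwrite("pics/wrist1.png",c["image"]); print(c["camera_matrix"],c["T_tool_cam"])
np.savez("pics/wrist1.npz",**c)
lid()
```

```text
[0.47903994 0.11639314 0.28728974]
[[371.64829954   0.         322.69441983]
 [  0.         371.64829954 240.52758275]
 [  0.           0.           1.        ]] [[ 2.53885193e-04 -2.76874567e-01  9.60906036e-01  2.01411695e-02]
 [ 7.05388065e-04 -9.60905778e-01 -2.76874680e-01  7.89687912e-02]
 [ 9.99999719e-01  7.48106031e-04 -4.86557335e-05  7.37619265e-04]
 [ 0.00000000e+00  0.00000000e+00  0.00000000e+00  1.00000000e+00]]
lid scene 1767 angle 92.7 ctr [ 0.655 -0.19   0.17 ]
```

View pics/wrist1.png

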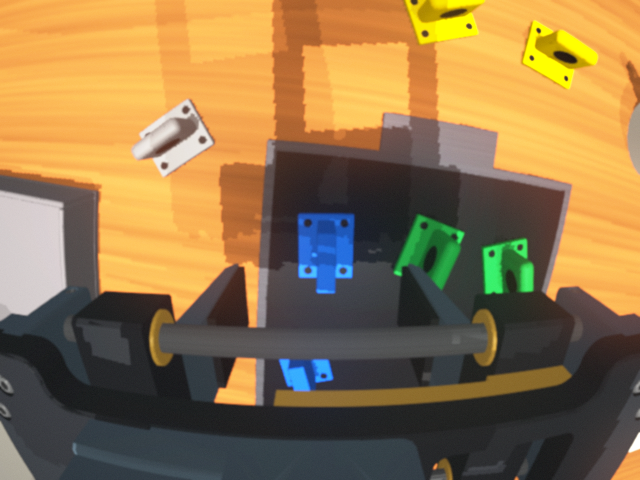

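Wrist view: blue print B at (326,250) sits centred between the fingers, which are at x≈240 and 405, with its rib aligned to them. Descending to grip it.

Call:
play_rows:
  motion:
    - [0,0.05,-0.7,0,0,0,-1]
    - [0,0,-0.7,0,0,0,-1]
    - [0,0,-0.6,0,0,0,-1]
    - [0,0,0,0,0,0,-1]
    - [0,0,0,0,0,0,1]
    - [0,0,0,0,0,0,1]
    - [0,0,0,0,0,0,1]
    - [0,0,0,0,0,0,1]
    - [0,0,0,0,0,0,1]
    - [0,0,0,0,0,0,1]
    - [0,0,0,0,0,0,1]
  force: 9

```text
t: 5.9
eef_pos: [0.48, 0.1179, 0.2073]
orientation: [[0.0, -0.99, -0.14], [0.0, -0.14, 0.99], [-1.0, -0.0, 0.0]]
contact_force: [-0.1, -0.1, -0.2]
finger_gap: 0.419
```

Call:
play_rows:
  motion:
    - [0,0,0,0,0,0,1]
    - [0,0,0,0,0,0,1]
    - [0,0,0,0,0,0,1]
    - [0,0,0,0,0,0,1]
    - [0,0,0,0,0,0,1]
    - [0,0,0,0,0,0,1]
    - [0,0,0,0,0,0,1]
    - [0,0,0,0,0,0,1]
    - [0,0,0,0,0,0,1]
    - [0,0,0,0,0,0,1]

```text
t: 6.9
eef_pos: [0.48, 0.1178, 0.2072]
orientation: [[-0.0, -0.99, -0.139], [0.0, -0.139, 0.99], [-1.0, 0.0, 0.0]]
contact_force: [0.4, 0.5, -0.0]
finger_gap: 0.133
```

Call:
play_rows:
  motion:
    - [0,0,0.5,0,0,0,1]
    - [0,0,0.75,0,0,0,1]
    - [0,0,0.75,0,0,0,1]
    - [0.26,-0.92,0,0,0,-0.26,1]
    - [0.26,-0.92,0,0,0,-0.26,1]
    - [0.26,-0.92,0,0,0,-0.26,1]
    - [0.26,-0.92,0,0,0,-0.26,1]
    - [0.26,-0.92,0,0,0,-0.26,1]
    - [0.26,-0.92,0,0,0,-0.26,1]
    - [0.26,-0.92,0,0,0,-0.26,1]
    - [0.26,-0.92,0,0,0,-0.26,1]
    - [0.26,-0.92,0,0,0,-0.26,1]

```text
t: 8.1
eef_pos: [0.5738, -0.215, 0.2871]
orientation: [[-0.0, -1.0, 0.024], [0.0, 0.024, 1.0], [-1.0, 0.0, 0.0]]
contact_force: [1.2, 0.0, -0.1]
finger_gap: 0.131
```

Call:
play_rows:
  motion:
    - [0.26,-0.92,0,0,0,-0.26,1]
    - [0,0,0,0,0,0,1]
    - [0,0,0,0,0,0,1]
    - [0,0,-0.3,0,0,0,1]
    - [0,0,0,0,0,0,1]

```text
t: 8.6
eef_pos: [0.5832, -0.2486, 0.2732]
orientation: [[-0.004, -0.999, 0.04], [0.002, 0.04, 0.999], [-1.0, 0.004, 0.002]]
contact_force: [-0.3, 0.4, -1.7]
finger_gap: 0.131
```

Run:
```python
from h import *
c=vision.camera("top"); crop(c,180,460,160,300,2.8,"top2.png")
for p in prints(c): print(*p)
lid()
```

```text
blue 69 all [734.1 110.2  39.2  13.  -76.9] top [731.2 106.4  29.    4.6 -66.6] [0.021 0.039 0.059]
blue 334 all [579.8 115.5  50.8  41.5  19.2] top [579.9 115.1  39.7  11.7  20.7] [0.005 0.011 0.049]
green 60 all [ 744.6 -149.3   38.6   13.4   79.9] top None [0.    0.006 0.044]
green 47 all [ 722.3 -132.2   40.    11.    65.8] top [ 716.6 -139.5   24.3    2.9   85.1] [0.009 0.033 0.064]
green 328 all [478.6 267.4  50.   41.6  20. ] top [478.1 265.7  37.   10.9  17.9] [0.005 0.011 0.049]
green 323 all [472.4 197.1  49.   42.2 -12.2] top [473.2 195.8  37.7  11.8 -10.1] [0.005 0.011 0.05 ]
lid scene 1761 angle 92.7 ctr [ 0.655 -0.191  0.17 ]
```

View pics/top2.png

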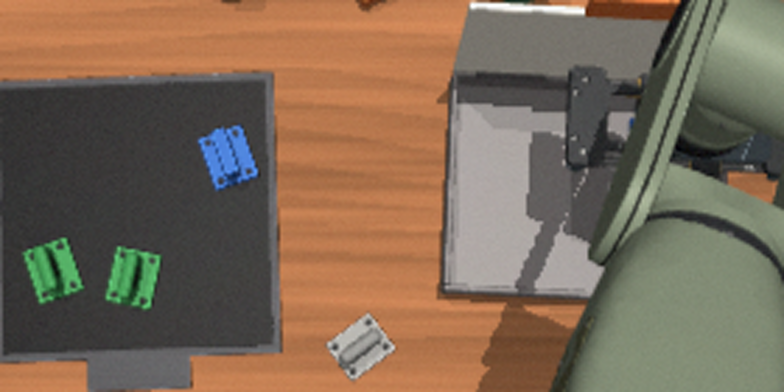

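The gripper and held print are over the box and clear of the lid. Lowering.

Call:
play_rows:
  motion:
    - [0,0,-0.5,0,0,0,1]
    - [0,0,-0.5,0,0,0,1]
    - [0,0,-0.3,0,0,0,1]
    - [0,0,-0.15,0,0,0,1]
    - [0,0,-0.1,0,0,0,1]
    - [0,0,0,0,0,0,1]
    - [0,0,0,0,0,0,1]

```text
t: 9.4
eef_pos: [0.5843, -0.2503, 0.2139]
orientation: [[0.001, -0.999, 0.042], [-0.0, 0.042, 0.999], [-1.0, -0.001, -0.0]]
contact_force: [-0.2, -0.2, -0.5]
finger_gap: 0.131
```

Call:
play_rows:
  motion:
    - [0,0,-0.07,0,0,0,1]
    - [0,0,-0.05,0,0,0,1]
    - [0,0,0,0,0,0,1]

```text
t: 9.7
eef_pos: [0.5839, -0.2502, 0.2082]
orientation: [[-0.0, -0.999, 0.042], [0.0, 0.042, 0.999], [-1.0, 0.0, 0.0]]
contact_force: [-0.9, -0.8, -0.3]
finger_gap: 0.131
```

Call:
play_rows:
  motion:
    - [0,0,0,0,0,0,0.2]
    - [0,0,0,0,0,0,0.2]
    - [0,0,0,0,0,0,0.2]
    - [0,0,0,0,0,0,0.2]
    - [0,0,0,0,0,0,0.2]
    - [0,0,0,0,0,0,0.2]
    - [0,0,0,0,0,0,0.2]
    - [0,0,0.4,0,0,0,0.2]
    - [0,0,0.8,0,0,0,0.2]
    - [0,0,0.8,0,0,0,0.2]

```text
t: 10.7
eef_pos: [0.5839, -0.2501, 0.2887]
orientation: [[-0.002, -0.999, 0.042], [0.001, 0.042, 0.999], [-1.0, 0.002, 0.001]]
contact_force: [0.6, 0.9, 0.3]
finger_gap: 0.401
```

Call:
play_rows:
  motion:
    - [0,0.91,0,0,0,0.57,0.2]
    - [0,0.91,0,0,0,0.57,0.2]
    - [0,0.91,0,0,0,0.57,0.2]
    - [0,0.91,0,0,0,0.57,0.2]
    - [0,0.91,0,0,0,0.57,0.2]
    - [0,0.91,0,0,0,0.57,0.2]
    - [0,0.91,0,0,0,0.57,0.2]
    - [0,0.91,0,0,0,0.57,0.2]
    - [0,0.91,0,0,0,0.57,0.2]
    - [-0.1,0.93,0,0,0,0.57,0.2]
    - [0,0,0,0,0,0,0.2]
    - [0,0,0,0,0,0,0.2]

```text
t: 11.9
eef_pos: [0.5799, 0.1153, 0.2884]
orientation: [[-0.0, -0.937, -0.35], [-0.0, -0.35, 0.937], [-1.0, 0.0, -0.0]]
contact_force: [-0.8, 0.0, -0.4]
finger_gap: 0.401
```

```bash
cat >> h.py <<'E'
def wcheck(name):
    o=telemetry.get_obs(); c=vision.camera("wrist"); R=np.array(o["orientation"]); p=np.array(o["eef_pos"]); T=c["T_tool_cam"]
    cv2.imwrite("pics/"+name,c["image"]); d=c["depth"]; K=c["camera_matrix"]; v,u=np.mgrid[:480,:640]
    x=u-K[0,2]; y=v-K[1,2]; q=np.hypot(x,y)+1e-9; th=np.minimum(q/K[0,0],1.4); k=np.tan(th)/q
    C=np.stack([x*k*d,y*k*d,d],-1); W=(C@T[:3,:3].T+T[:3,3])@R.T+p; W[d==0]=np.nan
    hsv=cv2.cvtColor(c["image"],cv2.COLOR_BGR2HSV)
    for n,lo,hi in(("blue",100,125),("green",40,85)):
        m=((hsv[...,0]>=lo)&(hsv[...,0]<=hi)&(hsv[...,1]>100)&(hsv[...,2]>60)&(W[...,2]<.065)).astype(np.uint8)
        k2,l,s,_=cv2.connectedComponentsWithStats(m)
        for i in range(1,k2):
            if s[i,4]<300: continue
            P=W[l==i]; t=P[P[:,2]>.040]; print("w",n,s[i],rect(P),rect(t) if len(t)>5 else None)
E
python3 - <<'E'
from h import *
for p in prints(vision.camera("top")): print(*p)
wcheck("w2.png")
E
```

```text
blue 312 all [ 582.5 -249.    48.7   38.9   -1.9] top [ 582.6 -249.4   39.6   12.7   -2.2] [0.005 0.013 0.051]
blue 100 all [562.4 116.8  29.6  19.7 -73.2] top [565.1 109.5  11.7   9.5 -63.7] [0.003 0.01  0.049]
green 66 all [ 745.9 -150.2   39.7   15.3   75.7] top None [-0.     0.006  0.057]
green 52 all [ 725.2 -128.4   43.6   11.8   59.8] top [ 722.2 -127.2   35.7    5.5   60.3] [0.012 0.033 0.062]
green 266 all [478.3 268.9  50.6  38.4  19.3] top [478.7 265.9  36.6  10.8  21.4] [0.006 0.013 0.051]
w blue [ 295  211   58   82 3970] [585.9 118.   64.1  42.9  20.3] [579.  115.3  40.3  11.9  20.2]
w green [ 439  110   81   84 3519] [468.3 200.2  58.4  46.8 -11.3] [472.2 195.7  40.3  12.2 -10.9]
w green [ 519  163   61   68 3084] [476.9 276.7  62.   54.  -71.1] [478.3 266.2  40.1  13.2  19.8]
w green [   0  282   47   36 1113] [ 720.9 -133.4   34.8   11.    72.8] [ 719.3 -132.7   33.2    7.6   74. ]
```

Print B lies flat in the box at (0.5825,-0.249). The wrist view puts print A at (0.579,0.1153), angle 20.2°, right under the gripper.

Call:
play_rows:
  motion:
    - [0,0,-0.7,0,0,0,0.2]
    - [0,0,-0.7,0,0,0,0.2]
    - [0,0,-0.5,0,0,0,0.2]
    - [0,0,-0.13,0,0,0,0.2]
    - [0,0,0,0,0,0,1]
    - [0,0,0,0,0,0,1]
    - [0,0,0,0,0,0,1]
    - [0,0,0,0,0,0,1]
    - [0,0,0,0,0,0,1]
    - [0,0,0,0,0,0,1]
    - [0,0,0,0,0,0,1]
    - [0,0,0,0,0,0,1]

```text
t: 13.2
eef_pos: [0.5805, 0.1146, 0.2084]
orientation: [[0.002, -0.937, -0.349], [0.0, -0.349, 0.937], [-1.0, -0.002, -0.001]]
contact_force: [0.4, -1.4, 6.1]
finger_gap: 0.127
```

Call:
play_rows:
  motion:
    - [0,0,0,0,0,0,1]
    - [0,0,0,0,0,0,1]

```text
t: 13.4
eef_pos: [0.5805, 0.1146, 0.2084]
orientation: [[0.002, -0.937, -0.349], [0.0, -0.349, 0.937], [-1.0, -0.002, -0.001]]
contact_force: [-0.1, -1.7, 6.5]
finger_gap: 0.131
```

Call:
play_rows:
  motion:
    - [0,0,0.2,0,0,0,1]
    - [0,0,0.4,0,0,0,1]
    - [0,0,0.7,0,0,0,1]
    - [0,0,0.7,0,0,0,1]
    - [0,0,0,0,0,0,1]

```text
t: 13.9
eef_pos: [0.581, 0.115, 0.2913]
orientation: [[0.008, -0.937, -0.349], [0.002, -0.349, 0.937], [-1.0, -0.008, -0.001]]
contact_force: [0.4, 0.5, -0.6]
finger_gap: 0.132
```

Run:
```python
from h import *
wcheck("w3.png")
```

```text
w green [ 438  105   80   84 3463] [468.2 199.8  58.3  46.2 -11. ] [472.3 195.9  39.7  12.4 -11.7]
w green [ 518  158   61   68 3043] [476.9 276.6  62.3  54.  -70.8] [478.1 266.1  39.1  13.   21.3]
w green [   0  278   49   37 1297] [ 721.2 -132.9   37.6   13.1   72. ] [ 719.7 -131.3   35.7    9.3   70.4]
```

View pics/w3.png

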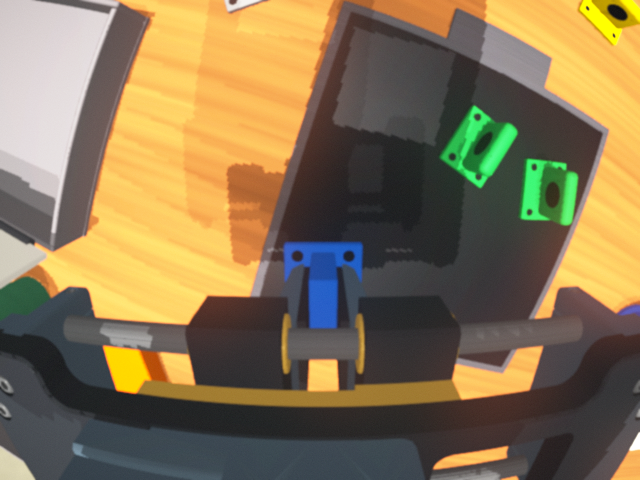

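Wrist view: blue print A is held straight, its base level at (323,255), and the contact force is gone.

Call:
play_rows:
  motion:
    - [0.02,-0.8,0,0,0,-0.71,1]
    - [0.02,-0.8,0,0,0,-0.71,1]
    - [0.02,-0.8,0,0,0,-0.71,1]
    - [0.02,-0.8,0,0,0,-0.71,1]
    - [0.02,-0.8,0,0,0,-0.71,1]
    - [0.02,-0.8,0,0,0,-0.71,1]
    - [0.02,-0.8,0,0,0,-0.71,1]
    - [0.02,-0.8,0,0,0,-0.71,1]
    - [0,0,0,0,0,0,1]
    - [0,0,-0.6,0,0,0,1]
    - [0,0,-0.6,0,0,0,1]
    - [0,0,0,0,0,0,1]

```text
t: 15.15
eef_pos: [0.5847, -0.1403, 0.2351]
orientation: [[-0.009, -0.999, 0.04], [0.003, 0.04, 0.999], [-1.0, 0.009, 0.003]]
contact_force: [-1.1, 0.3, -1.1]
finger_gap: 0.131
```

Call:
play_rows:
  motion:
    - [0,0,-0.3,0,0,0,1]
    - [0,0,-0.2,0,0,0,1]
    - [0,0,0,0,0,0,1]
    - [0,0,0,0,0,0,1]

```text
t: 15.55
eef_pos: [0.5866, -0.1413, 0.2195]
orientation: [[0.001, -0.999, 0.04], [-0.0, 0.04, 0.999], [-1.0, -0.001, -0.0]]
contact_force: [-0.1, 0.8, -0.3]
finger_gap: 0.136
```

Call:
play_rows:
  motion:
    - [0,0,-0.13,0,0,0,1]
    - [0,0,-0.1,0,0,0,1]
    - [0,0,0,0,0,0,1]
    - [0,0,0,0,0,0,1]

```text
t: 15.95
eef_pos: [0.5864, -0.1414, 0.2099]
orientation: [[-0.0, -0.999, 0.04], [0.0, 0.04, 0.999], [-1.0, 0.0, 0.0]]
contact_force: [-1.0, 0.4, -0.9]
finger_gap: 0.129
```

Call:
play_rows:
  motion:
    - [0,0,0,0,0,0,0.2]
    - [0,0,0,0,0,0,0.2]
    - [0,0,0,0,0,0,0.2]
    - [0,0,0,0,0,0,0.2]
    - [0,0,0,0,0,0,0.2]
    - [0,0,0,0,0,0,0.2]
    - [0,0,0,0,0,0,0.2]
    - [0,0,0.4,0,0,0,0.2]
    - [0,0,0.8,0,0,0,0.2]
    - [0,0,0.8,0,0,0,0.2]

```text
t: 16.95
eef_pos: [0.5862, -0.1413, 0.2903]
orientation: [[-0.002, -0.999, 0.04], [0.001, 0.04, 0.999], [-1.0, 0.002, 0.0]]
contact_force: [0.6, -1.0, 0.1]
finger_gap: 0.403
```

Call:
play_rows:
  motion:
    - [-0.32,0.94,0,0,0,-0.26,0.2]
    - [-0.32,0.94,0,0,0,-0.26,0.2]
    - [-0.32,0.94,0,0,0,-0.26,0.2]
    - [-0.32,0.94,0,0,0,-0.26,0.2]
    - [-0.32,0.94,0,0,0,-0.26,0.2]
    - [-0.32,0.94,0,0,0,-0.26,0.2]
    - [-0.32,0.94,0,0,0,-0.26,0.2]
    - [-0.32,0.94,0,0,0,-0.26,0.2]
    - [-0.32,0.92,0,0,0,-0.22,0.2]
    - [0,0,0,0,0,0,0.2]
    - [0,0,0,0,0,0,0.2]

```text
t: 18.05
eef_pos: [0.4709, 0.1968, 0.29]
orientation: [[0.0, -0.98, 0.197], [-0.0, 0.197, 0.98], [-1.0, -0.0, -0.0]]
contact_force: [-0.2, -0.6, -0.3]
finger_gap: 0.4
```

Run:
```python
from h import *
for p in prints(vision.camera("top")): print(*p)
wcheck("w4.png"); lid()
```

```text
blue 71 all [734.7 109.2  40.4  14.2 -72.9] top [735.  109.3  40.4  13.7 -72.9] [0.021 0.042 0.057]
blue 311 all [ 5.841e+02 -1.404e+02  4.830e+01  3.800e+01 -3.000e-01] top [ 584.7 -140.3   39.4   12.    -4.6] [0.005 0.012 0.051]
blue 313 all [ 583.1 -249.2   49.9   40.1   -3.4] top [ 582.6 -248.9   39.6   12.    -4.7] [0.006 0.013 0.051]
green 60 all [ 725.  -128.9   47.3   12.3   58.4] top [ 724.2 -128.7   47.3   10.4   61.2] [0.01  0.035 0.062]
green 66 all [ 743.1 -150.5   40.5   13.7   89.5] top None [0.001 0.006 0.054]
w blue [ 584  243   56   72 2561] [549.  465.8  76.5  44.3 -49.3] [552.9 455.5  52.2  36.8 -34.9]
w green [ 379  195   75   82 3605] [485.9 270.   65.7  42.5  19.6] [477.8 266.6  39.6  12.6  18.7]
w green [ 295  213   57   79 3760] [478.6 195.3  62.3  42.4 -10.9] [471.8 196.6  39.8  11.9 -11.6]
lid scene 1749 angle 92.6 ctr [ 0.655 -0.191  0.171]
```

Call:
play_rows:
  motion:
    - [0,0,-0.7,0,0,0,0.2]
    - [0,0,-0.7,0,0,0,0.2]
    - [0,0,-0.5,0,0,0,0.2]
    - [0,0,-0.13,0,0,0,0.2]
    - [0,0,0,0,0,0,0.2]
    - [0,0,0,0,0,0,0.2]
    - [0,0,0,0,0,0,1]
    - [0,0,0,0,0,0,1]
    - [0,0,0,0,0,0,1]
    - [0,0,0,0,0,0,1]
    - [0,0,0,0,0,0,1]
    - [0,0,0,0,0,0,1]

```text
t: 19.4
eef_pos: [0.4713, 0.1963, 0.2093]
orientation: [[0.001, -0.98, 0.199], [0.0, 0.199, 0.98], [-1.0, -0.001, 0.001]]
contact_force: [-0.3, -0.3, 5.0]
finger_gap: 0.128
```

Call:
play_rows:
  motion:
    - [0,0,0,0,0,0,1]
    - [0,0,0,0,0,0,1]
    - [0,0,0,0,0,0,1]
    - [0,0,0,0,0,0,1]

```text
t: 19.8
eef_pos: [0.4713, 0.1963, 0.2093]
orientation: [[0.001, -0.98, 0.199], [0.0, 0.199, 0.98], [-1.0, -0.001, 0.001]]
contact_force: [-0.6, 0.9, 5.1]
finger_gap: 0.134
```

Call:
play_rows:
  motion:
    - [0,0,0.2,0,0,0,1]
    - [0,0,0.4,0,0,0,1]
    - [0,0,0.7,0,0,0,1]
    - [0,0,0.7,0,0,0,1]
    - [0,0,0,0,0,0,1]

```text
t: 20.3
eef_pos: [0.4723, 0.1966, 0.2923]
orientation: [[0.007, -0.98, 0.199], [0.003, 0.199, 0.98], [-1.0, -0.006, 0.004]]
contact_force: [1.2, -0.3, -0.2]
finger_gap: 0.127
```

Run:
```python
from h import *
wcheck("w5.png")
```

```text
w blue [ 580  239   60   76 2767] [551.7 467.4  77.6  48.8 -47.8] [553.5 456.7  57.8  42.5 -30.2]
w green [ 376  191   74   81 3574] [485.8 269.8  65.   42.6  19.5] [477.6 266.6  40.2  12.5  19.3]
```

View pics/w5.png

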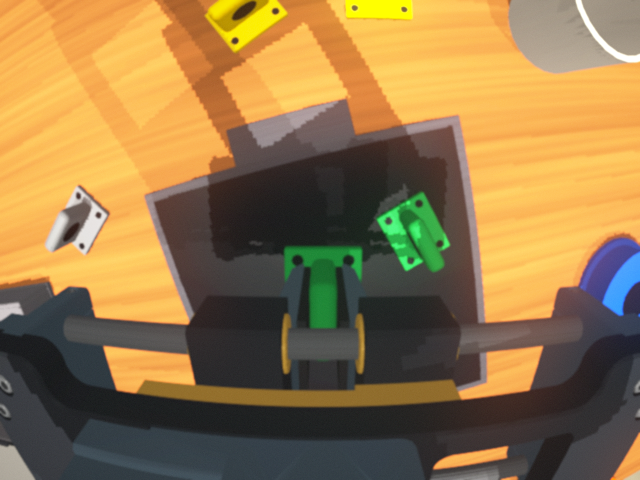

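Wrist view: the green print is held straight at (323,262). The other green one is still at (415,232).

Call:
play_rows:
  motion:
    - [0.08,-0.92,0,0,0,0.19,1]
    - [0.08,-0.92,0,0,0,0.19,1]
    - [0.08,-0.92,0,0,0,0.19,1]
    - [0.08,-0.92,0,0,0,0.19,1]
    - [0.08,-0.92,0,0,0,0.19,1]
    - [0.08,-0.92,0,0,0,0.19,1]
    - [0.08,-0.92,0,0,0,0.19,1]
    - [0.08,-0.92,0,0,0,0.19,1]
    - [0.08,-0.92,0,0,0,0.19,1]
    - [0.08,-0.92,0,0,0,0.19,1]
    - [0.08,-0.92,0,0,0,0.19,1]
    - [0.08,-0.96,0,0,0,0.19,1]

```text
t: 21.55
eef_pos: [0.5091, -0.2482, 0.2871]
orientation: [[-0.003, -0.999, 0.041], [0.002, 0.041, 0.999], [-1.0, 0.003, 0.002]]
contact_force: [0.4, -0.1, -0.3]
finger_gap: 0.133
```

Call:
play_rows:
  motion:
    - [0,0,0,0,0,0,1]
    - [0,0,-0.6,0,0,0,1]
    - [0,0,-0.6,0,0,0,1]
    - [0,0,-0.4,0,0,0,1]
    - [0,0,0,0,0,0,1]
    - [0,0,0,0,0,0,1]

```text
t: 22.15
eef_pos: [0.5095, -0.2464, 0.2242]
orientation: [[-0.002, -0.999, 0.041], [0.001, 0.041, 0.999], [-1.0, 0.002, 0.001]]
contact_force: [0.6, -0.2, 0.7]
finger_gap: 0.13
```

Call:
play_rows:
  motion:
    - [0,0,-0.2,0,0,0,1]
    - [0,0,-0.09,0,0,0,1]
    - [0,0,0,0,0,0,1]
    - [0,0,0,0,0,0,1]
    - [0,0,0,0,0,0,1]

```text
t: 22.65
eef_pos: [0.5097, -0.247, 0.2135]
orientation: [[0.001, -0.999, 0.042], [-0.0, 0.042, 0.999], [-1.0, -0.001, -0.0]]
contact_force: [-0.8, -0.5, 0.4]
finger_gap: 0.135
```

Call:
play_rows:
  motion:
    - [0,0,-0.08,0,0,0,1]
    - [0,0,0,0,0,0,1]
    - [0,0,0,0,0,0,1]

```text
t: 22.95
eef_pos: [0.5098, -0.2471, 0.2101]
orientation: [[0.001, -0.999, 0.042], [-0.0, 0.042, 0.999], [-1.0, -0.001, -0.0]]
contact_force: [0.7, -0.1, 0.2]
finger_gap: 0.133
```

Call:
play_rows:
  motion:
    - [0,0,0,0,0,0,0.2]
    - [0,0,0,0,0,0,0.2]
    - [0,0,0,0,0,0,0.2]
    - [0,0,0,0,0,0,0.2]
    - [0,0,0,0,0,0,0.2]
    - [0,0,0,0,0,0,0.2]
    - [0,0,0,0,0,0,0.2]
    - [0,0,0.4,0,0,0,0.2]
    - [0,0,0.8,0,0,0,0.2]
    - [0,0,0.8,0,0,0,0.2]
    - [-0.4,0.9,0,0,0,0.3,0.2]
    - [-0.4,0.9,0,0,0,0.3,0.2]

```text
t: 24.15
eef_pos: [0.4776, -0.1748, 0.2911]
orientation: [[0.003, -1.0, 0.001], [-0.001, 0.001, 1.0], [-1.0, -0.003, -0.001]]
contact_force: [0.4, 0.9, -0.5]
finger_gap: 0.4
```

Call:
play_rows:
  motion:
    - [0,0.92,0,0,0,0.4,0.2]
    - [0,0.92,0,0,0,0.4,0.2]
    - [0,0.92,0,0,0,0.4,0.2]
    - [0,0.92,0,0,0,0.4,0.2]
    - [0,0.92,0,0,0,0.4,0.2]
    - [0,0.92,0,0,0,0.4,0.2]
    - [0,0.92,0,0,0,0.4,0.2]
    - [0,0.92,0,0,0,0.4,0.2]
    - [0,0.92,0,0,0,0.4,0.2]
    - [0,0.92,0,0,0,0.4,0.2]
    - [0,0.92,0,0,0,0.4,0.2]
    - [0,0.92,0,0,0,0.4,0.2]

```text
t: 25.35
eef_pos: [0.4773, 0.2682, 0.2901]
orientation: [[0.0, -0.944, -0.33], [0.0, -0.33, 0.944], [-1.0, -0.0, 0.0]]
contact_force: [0.4, 0.0, 0.1]
finger_gap: 0.403
```

Call:
play_rows:
  motion:
    - [0,0,0,0,0,0.1,0.2]
    - [0,0,0,0,0,0,0.2]
    - [0,0,0,0,0,0,0.2]

```text
t: 25.65
eef_pos: [0.4774, 0.2658, 0.2898]
orientation: [[-0.001, -0.942, -0.335], [-0.001, -0.335, 0.942], [-1.0, 0.001, -0.0]]
contact_force: [1.1, -0.3, -0.2]
finger_gap: 0.401
```

Run:
```python
from h import *
for p in prints(vision.camera("top")): print(*p)
wcheck("w6.png"); lid()
```

```text
blue 72 all [734.2 109.5  39.8  13.6 -73.9] top [732.1 107.1  31.2   7.4 -68.2] [0.022 0.041 0.06 ]
blue 311 all [ 584.5 -140.2   48.2   38.1   -0.7] top [ 584.8 -140.5   39.7   11.5   -4.5] [0.006 0.012 0.051]
blue 312 all [ 582.5 -249.2   48.2   39.    -2. ] top [ 582.6 -248.9   39.2   11.    -4.6] [0.006 0.014 0.052]
green 69 all [ 743.1 -150.1   40.8   13.7   87.6] top None [0.    0.006 0.055]
green 62 all [ 724.7 -129.3   46.2   12.4   58.6] top [ 722.3 -127.9   38.7    6.6   60.9] [0.015 0.038 0.063]
green 295 all [ 510.2 -246.2   47.1   38.3   -0.7] top [ 511.3 -245.9   36.4   11.9   -5.4] [0.006 0.013 0.051]
w blue [498 361  34  32 772] [535.1 483.   60.2  13.9  85.5] [534.1 466.3  25.2   9.9 -84.4]
w blue [470 447  38  13 310] [626.9 515.2  90.1  33.2  66.6] [616.6 489.4  38.5  14.2 -71.5]
w green [ 294  213   58   79 3773] [484.5 269.   61.7  42.4  19.9] [477.7 266.6  39.2  11.9  19.8]
lid scene 1752 angle 92.6 ctr [ 0.655 -0.191  0.171]
```

Three prints lie flat in the box. The last one is under the gripper at (0.4777,0.2666), angle 19.8°.

Call:
play_rows:
  motion:
    - [0,0,-0.7,0,0,0,0.2]
    - [0,0,-0.7,0,0,0,0.2]
    - [0,0,-0.5,0,0,0,0.2]
    - [0,0,-0.1,0,0,0,0.2]
    - [0,0,0,0,0,0,0.2]
    - [0,0,0,0,0,0,0.2]
    - [0,0,0,0,0,0,1]
    - [0,0,0,0,0,0,1]
    - [0,0,0,0,0,0,1]
    - [0,0,0,0,0,0,1]
    - [0,0,0,0,0,0,1]
    - [0,0,0,0,0,0,1]

```text
t: 27.0
eef_pos: [0.4777, 0.2667, 0.2105]
orientation: [[0.001, -0.942, -0.336], [0.0, -0.336, 0.942], [-1.0, -0.001, 0.0]]
contact_force: [-1.0, 0.1, 5.2]
finger_gap: 0.124
```

Call:
play_rows:
  motion:
    - [0,0,0,0,0,0,1]
    - [0,0,0,0,0,0,1]
    - [0,0,0,0,0,0,1]
    - [0,0,0,0,0,0,1]

```text
t: 27.4
eef_pos: [0.4777, 0.2667, 0.2104]
orientation: [[0.001, -0.942, -0.336], [0.0, -0.336, 0.942], [-1.0, -0.001, 0.0]]
contact_force: [-0.9, -1.2, 5.2]
finger_gap: 0.133
```

Call:
play_rows:
  motion:
    - [0,0,0.2,0,0,0,1]
    - [0,0,0.4,0,0,0,1]
    - [0,0,0.7,0,0,0,1]
    - [0,0,0.7,0,0,0,1]
    - [0,0,0,0,0,0,1]

```text
t: 27.9
eef_pos: [0.4786, 0.2672, 0.2937]
orientation: [[0.007, -0.942, -0.336], [0.004, -0.336, 0.942], [-1.0, -0.008, 0.001]]
contact_force: [0.2, 0.3, 0.6]
finger_gap: 0.133
```

Call:
play_rows:
  motion:
    - [0.08,-0.92,0,0,0,-0.5,1]
    - [0.08,-0.92,0,0,0,-0.5,1]
    - [0.08,-0.92,0,0,0,-0.5,1]
    - [0.08,-0.92,0,0,0,-0.5,1]
    - [0.08,-0.92,0,0,0,-0.5,1]
    - [0.08,-0.92,0,0,0,-0.5,1]
    - [0.08,-0.92,0,0,0,-0.5,1]
    - [0.08,-0.92,0,0,0,-0.5,1]
    - [0.08,-0.92,0,0,0,-0.5,1]
    - [0.08,-0.92,0,0,0,-0.5,1]
    - [0.08,-0.92,0,0,0,-0.5,1]
    - [0,0,0,0,0,0,1]

```text
t: 29.1
eef_pos: [0.5129, -0.1416, 0.2891]
orientation: [[-0.0, -0.999, 0.046], [-0.001, 0.046, 0.999], [-1.0, 0.0, -0.001]]
contact_force: [-0.6, 0.2, -0.1]
finger_gap: 0.133
```

Call:
play_rows:
  motion:
    - [0,0,0,0,0,0,1]
    - [0,0,-0.6,0,0,0,1]
    - [0,0,-0.6,0,0,0,1]
    - [0,0,-0.4,0,0,0,1]
    - [0,0,-0.1,0,0,0,1]
    - [0,0,0,0,0,0,1]
    - [0,0,0,0,0,0,1]
    - [0,0,0,0,0,0,1]

```text
t: 29.9
eef_pos: [0.5132, -0.138, 0.2229]
orientation: [[0.002, -0.999, 0.041], [-0.0, 0.041, 0.999], [-1.0, -0.002, -0.0]]
contact_force: [-0.1, -0.1, 0.1]
finger_gap: 0.131
```

Call:
play_rows:
  motion:
    - [0,0,-0.15,0,0,0,1]
    - [0,0,-0.11,0,0,0,1]
    - [0,0,0,0,0,0,1]
    - [0,0,0,0,0,0,1]
    - [0,0,0,0,0,0,1]

```text
t: 30.4
eef_pos: [0.5128, -0.1382, 0.2115]
orientation: [[-0.0, -0.999, 0.042], [0.0, 0.042, 0.999], [-1.0, 0.0, 0.0]]
contact_force: [0.3, -0.0, 0.8]
finger_gap: 0.129
```

Call:
play_rows:
  motion:
    - [0,0,0,0,0,0,0.2]
    - [0,0,0,0,0,0,0.2]
    - [0,0,0,0,0,0,0.2]
    - [0,0,0,0,0,0,0.2]
    - [0,0,0,0,0,0,0.2]
    - [0,0,0,0,0,0,0.2]
    - [0,0,0,0,0,0,0.2]
    - [0,0,0.4,0,0,0,0.2]
    - [0,0,0.8,0,0,0,0.2]
    - [0,0,0.8,0,0,0,0.2]
    - [-0.6,0,1,0,0,0,0.2]
    - [-0.6,0,1,0,0,0,1]

```text
t: 31.6
eef_pos: [0.4643, -0.1381, 0.3726]
orientation: [[-0.001, -0.999, 0.041], [0.0, 0.041, 0.999], [-1.0, 0.001, 0.0]]
contact_force: [0.2, -0.9, -0.4]
finger_gap: 0.34
```

Call:
play_rows:
  motion:
    - [-0.5,0.5,0.7,0,0,0,1]
    - [-0.5,0.7,0.7,0,0,0,1]
    - [-0.5,0.7,0.7,0,0,0,1]
    - [-0.5,0.7,0.7,0,0,0,1]
    - [0,0.7,0.6,0,0,0,1]
    - [0,0.7,0,0,0,0,1]
    - [0,0.7,0,0,0,0,1]
    - [0,0,0,0,0,0,1]

```text
t: 32.4
eef_pos: [0.3844, 0.0518, 0.5078]
orientation: [[0.001, -0.999, 0.038], [0.001, 0.038, 0.999], [-1.0, -0.0, 0.001]]
contact_force: [-0.3, 0.3, -0.6]
finger_gap: 0.002
```

Run:
```python
from h import *
c=vision.camera("top"); crop(c,170,460,120,310,2.7,"top3.png")
for p in prints(c): print(*p)
lid()
```

```text
blue 71 all [734.3 108.9  40.3  13.9 -71.7] top [734.5 109.2  40.3  11.7 -74. ] [0.021 0.041 0.061]
blue 309 all [ 5.841e+02 -1.403e+02  4.740e+01  3.780e+01 -1.000e-01] top [ 5.843e+02 -1.398e+02  3.890e+01  9.800e+00 -4.000e-01] [0.006 0.012 0.051]
blue 313 all [ 582.8 -248.9   48.5   39.8   -1.7] top [ 582.8 -249.    39.2   10.9   -5.2] [0.006 0.013 0.051]
green 69 all [ 747.1 -149.2   43.3   15.3   74.2] top None [0.    0.006 0.06 ]
green 42 all [ 727.3 -122.9   35.5    8.8   47.8] top [ 723.4 -121.8   18.8    1.8   50.3] [0.005 0.033 0.064]
green 289 all [ 5.122e+02 -1.374e+02  4.700e+01  3.800e+01 -2.000e-01] top [ 512.2 -137.5   38.2   10.2   -1.1] [0.007 0.013 0.05 ]
green 296 all [ 510.3 -246.1   47.1   38.2   -1.1] top [ 511.9 -245.6   36.3   11.7   -7. ] [0.007 0.013 0.051]
lid scene 1756 angle 92.6 ctr [ 0.655 -0.191  0.171]
```

View pics/top3.png

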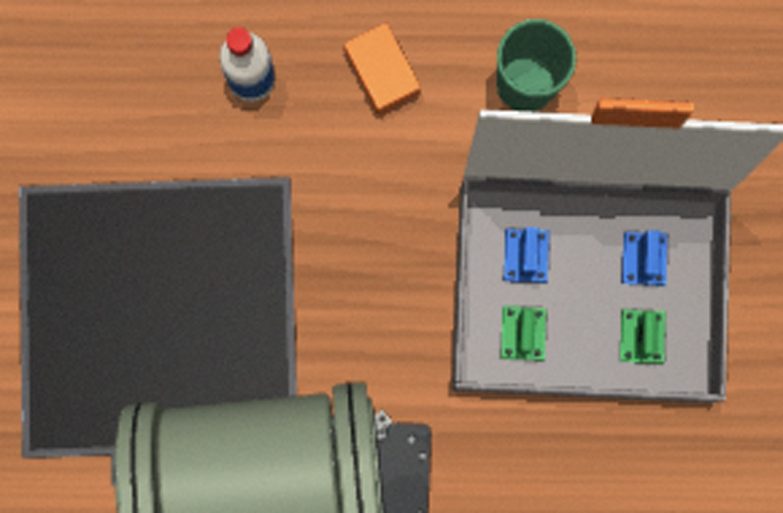

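All four prints lie flat in the box, and the plate shows empty in the part the arm doesn't cover. Going over the lid to its far side.

Call:
play_rows:
  motion:
    - [0.93,-0.69,0.05,0,0,0,1]
    - [0.93,-0.69,0.05,0,0,0,1]
    - [0.93,-0.69,0,0,0,0,1]
    - [0.93,-0.69,0,0,0,0,1]
    - [0.93,-0.69,0,0,0,0,1]
    - [0.93,-0.69,0,0,0,0,1]
    - [0.93,-0.69,0,0,0,0,1]
    - [0.93,-0.69,0,0,0,0,1]
    - [0.93,-0.69,0,0,0,0,1]
    - [0,0,0,0,0,0,1]
    - [0,0,0,0,0,0,1]

```text
t: 33.6
eef_pos: [0.7202, -0.201, 0.5088]
orientation: [[-0.004, -0.999, 0.044], [0.001, 0.044, 0.999], [-1.0, 0.004, 0.001]]
contact_force: [0.2, 1.0, -0.4]
finger_gap: 0.004
```

Call:
play_rows:
  motion:
    - [0,0,-0.6,0,0,0,1]
    - [0,0,-0.6,0,0,0,1]
    - [0,0,-0.6,0,0,0,1]
    - [0,0,0,0,0,0,1]
    - [-0.4,0,0,0,0,0,1]
    - [-0.4,0,0,0,0,0,1]
    - [-0.4,0,0,0,0,0,1]
    - [-0.4,0,0,0,0,0,1]
    - [-0.4,0,0,0,0,0,1]
    - [-0.4,0,0,0,0,0,1]
    - [-0.4,0,0,0,0,0,1]
    - [0,0,0,0,0,0,1]

```text
t: 34.8
eef_pos: [0.6056, -0.1983, 0.4428]
orientation: [[0.003, -0.999, 0.042], [-0.001, 0.042, 0.999], [-1.0, -0.003, -0.001]]
contact_force: [0.9, -0.8, 0.1]
finger_gap: 0.009
```

Run:
```python
from h import *
print(telemetry.get_obs()["eef_pos"]); lid(); lid("top")
```

```text
[ 0.60556788 -0.19826733  0.44279331]
lid scene 2896 angle 72.2 ctr [ 0.616 -0.191  0.161]
lid top 408 angle 71.3 ctr [ 0.607 -0.15   0.188]
```

Call:
play_rows:
  motion:
    - [-0.24,0,-0.16,0,0,0,1]
    - [-0.24,0,-0.16,0,0,0,1]
    - [-0.24,0,-0.16,0,0,0,1]
    - [-0.24,0,-0.16,0,0,0,1]
    - [-0.24,0,-0.16,0,0,0,1]
    - [-0.24,0,-0.16,0,0,0,1]
    - [-0.24,0,-0.16,0,0,0,1]
    - [0,0,0,0,0,0,1]
    - [0,0,0,0,0,0,1]

```text
t: 35.8
eef_pos: [0.541, -0.1986, 0.3953]
orientation: [[0.001, -0.999, 0.041], [-0.0, 0.041, 0.999], [-1.0, -0.001, -0.0]]
contact_force: [0.1, -0.9, 0.6]
finger_gap: 0.004
```

Run:
```python
from h import *
print(telemetry.get_obs()["eef_pos"]); lid()
```

```text
[ 0.54095384 -0.19862427  0.39526984]
lid scene 3484 angle 48.9 ctr [ 0.578 -0.191  0.14 ]
```

Call:
play_rows:
  motion:
    - [-0.12,0,-0.12,0,0,0,1]
    - [-0.12,0,-0.12,0,0,0,1]
    - [0,0,0,0,0,0,1]
    - [0,0,0,0,0,0,1]
    - [0.3,0,0.3,0,0,0,1]
    - [0.6,0,0.6,0,0,0,1]
    - [0,0,1,0,0,0,1]
    - [0,0,1,0,0,0,1]
    - [0,0,1,0,0,0,1]
    - [0,0,0,0,0,0,1]

```text
t: 36.85
eef_pos: [0.5667, -0.1985, 0.5475]
orientation: [[0.011, -0.999, 0.042], [-0.004, 0.042, 0.999], [-1.0, -0.011, -0.004]]
contact_force: [0.5, -0.2, 0.7]
finger_gap: 0.002
```

Run:
```python
from h import *
print(telemetry.get_obs()["eef_pos"]); c=lid(); lid("top"); cv2.imwrite("pics/scene9.png",c["image"])
```

```text
[ 0.56669489 -0.198513    0.54750642]
lid scene 3556 angle 44.6 ctr [ 0.57  -0.192  0.136]
lid top 2989 angle 44.4 ctr [ 0.556 -0.18   0.149]
```

View pics/scene9.png

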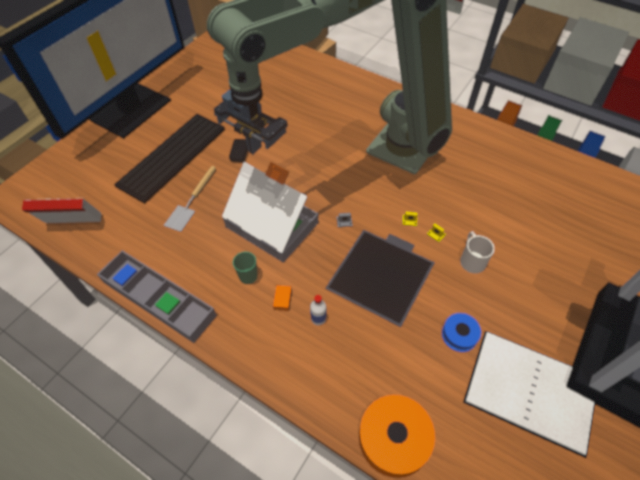

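The lid rests at 44.5°, the plate is empty at (382,275), the bystanders haven't moved, and the arm is clear of everything. Handing in.

Call:
play_rows:
  motion:
    - [0,0,0,0,0,0,1]
    - [0,0,0,0,0,0,1]
    - [0,0,0,0,0,0,1]

```text
t: 37.25
eef_pos: [0.5669, -0.1986, 0.5398]
orientation: [[-0.003, -0.999, 0.042], [0.001, 0.042, 0.999], [-1.0, 0.003, 0.001]]
contact_force: [-0.0, -0.2, 0.2]
finger_gap: 0.004
```

```bash
python3 -c "
from rig import r
print(r.sign_off())"
```

```text
the job is handed in; nothing more can be done
None
```

The job is done and handed in at about 37 s; no verdict was reported. I pushed the lid up to about 93° and moved the four prints that were there (2 blue, 2 green) into the box, gripping with a set 9 N. I then pushed the lid down from behind and backed the arm clear.

**Last checks:**
- **Lid:** it measured 44.6° in one camera and 44.4° in the other.
- **Prints:** all four lay flat on the box floor, released, in the last view before the lid came down. I did not view them again under the half-closed lid.
- **Rest of the desk:** the plate is empty, the bystanders looked unmoved, and the arm touches nothing.

**One oddity:** the last three grips showed a 5–6 N upward push. It was gone once each print was lifted, most likely because the arm settled about 1 mm while the print rested on the plate.

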